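# Scan the account book on the flatbed

### The job

Scan the little hard-cover account book using only the fingertips: slide it across the scanner's glass until it lies square and snug against both raised edges of the arrow-marked corner, its long side along the hinge; then push the lid down until it is fully shut, without slamming it; then press the big round start button right in and let it come back. The book is only slid, never picked up; do not press the two small square keys or press start while the lid is up, and leave the other things on the desk where they are.

Things in the scene. Friction and masses are not known exactly. Their poses are not given: they have to be found in the camera images.
- scanner: Grey A4 flatbed scanner, fixed to the desk, 385 mm (its x, roughly away from the robot) by 297 mm (y -145 to +152 mm). Origin on the desk, z up. Lid hinged along its -y long side; black control strip along its +y long side (y +112 to +152 mm), 45 mm above the desk. Dark level glass 41 mm above the desk, x -148.5 to +148.5, y -118 to +98 mm, in a bezel 4 mm higher whose inner edges stop the book.
- glass_corner (a point): The marked corner of the glass, at glass height, where two inner edges of the bezel meet: scanner x +148.5, y -118 mm, i.e. hinge side, end away from the robot. A small black arrow on the bezel points at it and ruler ticks run from it along both edges. Axes as the scanner's; the glass extends from it towards the scanner's -x and +y.
- book: Hard-cover pocket book, closed, brown, 148 mm (its x) by 105 mm (its y) by 9 mm thick, 0.13 to 0.21 kg, on the glass, its x within 0.4 rad of the scanner's x. Origin at the centre of its underside. A push of 1 to 3 N slides it; up to 12 N turns it square against an edge. Snug in the corner its centre lies 74 mm (scanner -x) and 52.5 mm (scanner +y) from the corner, its x along the scanner's x.
- lid (a joint): Angle of the white lid, rad: 0 fully shut, 1.57 upright; starts wide open, leaning back past upright (1.68 to 1.88). A stiff friction hinge, its axis along the scanner's x, holds it at any angle: it does not fall by itself and must be pushed all the way, with about 1 to 7 N at 200 mm from the hinge. Shut, its underside clears the book by about 3 mm.
- lid_hinge (a point): Middle of the hinge axis: scanner x 0, y -137 mm, 51 mm above the desk. The lid is 373 mm wide along the hinge and reaches 249 mm from the axis. Its outer face lies 14 mm outside the axis (above it when shut: lid top 65 mm above the desk). At angle t a point r along the lid is at scanner y = -137 + r cos t, height 51 + r sin t (mm); the outer face's outward normal is (y -sin t, z cos t).
- lid_edge (a point): Middle of the lid's free edge, on its outer face, 249 mm from the hinge axis; turns with the lid.
- start (a joint): Big round start button's travel in m: 0 out, 0.005 fully in; counts as pressed above 0.0035. A spring returns it; about 4 N to press fully.
- start_top (a point): Centre of the top of the start button: grey, round, 24 mm across, standing 8 mm above the control strip (53 mm above the desk), pressed straight down; scanner x -55, y +132.5 mm. The shut lid's front edge is 20 mm from its centre (scanner -y), its top 12 mm higher than the button's.
- key_a (a joint): Small square key on the control strip, 12 by 9 mm, standing 5 mm proud, 55 mm (scanner +x) from the start button. Travel in m, 0 out, 0.004 in. Not to be pressed.
- key_b (a joint): The second small square key, 26 mm (scanner +x) beyond the first. Not to be pressed.
- mug: White mug, 82 mm across, 95 mm tall, loose on the desk on the scanner's hinge side. Origin under its centre.
- stapler: Stapler, 135 by 36 mm, 50 mm tall, loose on the desk on the scanner's hinge side. Origin under its centre.
- stamp: Small wooden-handled rubber stamp, 38 mm across, 72 mm tall, standing on the desk beside the control strip. Origin under its centre.
- notes: Block of sticky notes, 76 by 76 by 28 mm, on the desk beside the control strip. Origin under its centre.
- pen_pot: Dark metal pen pot, 76 mm across, 100 mm tall, pens to 170 mm, on the left of the desk. Origin under its centre.
- hole_punch: Two-hole punch, 100 by 110 mm, 75 mm tall, on the right of the desk. Origin under its centre.
- tape: Tape dispenser, 140 by 52 mm, 90 mm tall, on the left of the desk. Origin under its centre.
- mouse: White computer mouse, 105 by 60 by 31 mm, on its pad at the right. Origin under its centre.
Things that resemble listed ones, but are neither listed nor needed, are in the scene too. What is shaped like the book but pink or purple is not meant.

How it is judged:
By the outcome, as a careful person would: the job done as asked, in the order asked, and still so for the second after the job is handed in, with the robot touching nothing.
It also fails if it takes over 67 s, if anything falls off the work surface, if the arm or the gripper's body presses on something with over 40 N, if the wrist force passes 120 N, or if a joint passes its speed limit or range.

### The arm

A 6-joint arm with a two-finger parallel gripper is mounted at the origin on the work surface. World frame = base frame: x ahead of the robot, y to its left, z up, the work surface at z = 0. Lengths are in mm, angles in rad, forces in N, time in s.
With the tool pointing down it reaches from about 350 to 925 mm from the base axis. Payload 6.4 kg.
Tool frame: the origin (TCP) lies midway between the tips of the shut fingers; the grasp point (between the pads) lies 19 mm behind it (r.grip_point_offset is the y of the grasp point in the tool frame, in mm); y points along the fingers, z is the direction in which the jaws open and shut, and the axes are right-handed (so a half turn about y gives the same grasp; the last joint's range is limited). The gripper opens to 85 mm and grips with 20 to 120 N. Pads are 22 mm wide; open, the fingers measure 114 mm over their backs; the gripper's body (76 mm by 85 mm) begins 54 mm behind the grasp point. The pads swing forward as they close: fully open they stand 13 mm farther back than shut.
Start: joints at [-1.399, 0.245, 1.558, -0, 1.339, -0.174], TCP at [220.322, -611.533, 231.29] pointing down, gripper open.
Joint ranges: [-3.13, 3.13], [-1.02, 2.26], [0.13, 2.54], [-0.95, 4.09], [0.21, 2.88], [-2.74, 2.74]. Speed limits (rad/s): [2.57, 2.57, 3.14, 3.14, 3.14, 3.14].

### API

Orientations are given as a unit quaternion [w, x, y, z].
In Python, from cell import r gives the robot as it stands.
- The arm moves only by the tool carry_out, never from a script. Its argument "steps" is one flat list of numbers, 4 for each row, row after row: the shift along the world's x, y, z in m, then the turn about the world's z in rad. A call has 1 to 20 rows; each row is the pose to reach, as a shift and turn from the pose commanded when the call began; what a row does not reach only later rows make up. A row lasts 1/12 s, in which the tool goes at most 41.7 mm and 7.16 degrees, less where a joint would pass 70% of its speed; a pose out of reach is approached as far as the arm can. A call with a gripper value outside its range is refused whole. "grip" is the finger opening in m, from 0 to 0.0854, set as the call begins (left out, the last holds). The fingers move at their own pace and stop on an object; the grip force is fixed at half the most. Time passes only in rows, so rows that repeat a pose let the fingers close. It gives the time, the measured TCP pose, the force and the opening at its end, in the units of the state.
- r.get_state(): the state, without advancing time (a new reading comes with each control period).
- r.camera(name): name is "scene" or "top"; returns the picture (480x640x3 uint8, blue, green, red); there is no depth.
- r.get_calibration(name): a dict with "vertical_fov" (degrees; the focal length in pixels is half the picture's height over the tangent of half this angle, whatever the lens; pixels are square), "cx", "cy" (the principal point, pixels), "R" (3x3) and "t" (3): a world point X has camera coordinates R X + t. Camera axes: x right, y down, z forward; pixel columns grow to the right and rows downward; lengths in mm; the calibration is good to about 2 mm. A picture is of the moment at which its call begins. get_calibration takes no time and is no camera call.
- r.job_done(): hands the job in, once; it reports no verdict.
The state is a dict: "time_s": time; "qpos": joint angles; "dq": joint speeds; "joint_torque": joint torques, N m; "eef_pos": TCP position; "eef_rot": TCP orientation; "force": force on the tool from outside, world axes, zero at the start; "moment": the same for the moment, N m; "gripper_width": opening from 0.0 (shut) to 1.0 (fully open).
Only numpy, scipy, OpenCV 4.12 (cv2) and the standard library are available. Lean on these libraries where they do the work, as an engineer would, in place of code of your own. Each camera call takes 0.05 s, during which the arm holds its last target. There are 200 camera calls.

## Working session

There is one attempt and no reset: what is moved stays moved. The work goes in short steps, Python scripts to look and compute and a tool call to move; the robot and the scene stay as the last step left them, time stands still between calls to the robot, and variables do not carry over. Pictures are saved under pics/ and viewed, about 8 in all and at most 12, crops included, and the job is handed in when it is done.

Besides the shell and the picture viewer there is one more tool, called after "Call:" as a command line: name --argument value ..., lists and objects as JSON in quotes. carry_out: Moves the arm, as the interface text tells. Its arguments: {"type":"object","properties":{"steps":{"type":"array","items":{"type":"number"}},"grip":{"type":"number"}},"required":["steps"]}

```bash
mkdir -p pics; ls
python3 - <<'E'
from cell import r
import cv2
for n in("scene","top"):
    cv2.imwrite(f"pics/{n}0.png",r.camera(n)); print(n,r.get_calibration(n))
print(r.get_state(), r.grip_point_offset)
E
```

```text
pics
scene {'vertical_fov': 47.277182175639496, 'cx': 313.4672190656396, 'cy': 239.17830544770874, 'R': array([[ 0.67000154,  0.74232226,  0.00745662],
       [ 0.53459635, -0.47549539, -0.69864932],
       [-0.51507735,  0.47208241, -0.71542541]]), 't': array([-331.94084899, -243.32936674, 1606.51208159])}
top {'vertical_fov': 48.40473093442255, 'cx': 315.1148743944897, 'cy': 236.53424760454854, 'R': array([[-0.01044343, -0.99987767,  0.01164364],
       [-0.99935653,  0.01003698, -0.03443523],
       [ 0.03431416, -0.01199577, -0.9993391 ]]), 't': array([ -11.29939272,  485.1277309 , 1317.71853088])}
{'time_s': 0.1, 'qpos': array([-1.39911260e+00,  2.45733501e-01,  1.55888758e+00,  3.01474279e-05,
        1.33870611e+00, -1.74100417e-01]), 'dq': array([ 0.00023303, -0.00137607, -0.00327879, -0.00018667,  0.00054836,
       -0.00049789]), 'joint_torque': array([ 7.31331638e-04, -4.30668569e+01, -3.27128255e+01, -1.37707166e-04,
        2.83375601e-03, -8.18779711e-06]), 'eef_pos': array([ 220.23346902, -611.02375002,  230.29982115]), 'eef_rot': array([ 0.12165365, -0.12163143,  0.69717818, -0.6959517 ]), 'force': array([-0.18318262,  0.06185917,  0.31682876]), 'moment': array([ 0.04295901,  0.02141276, -0.00835005]), 'gripper_width': 1.0023311097993106} -18.700000000000003
```

View pics/scene0.png

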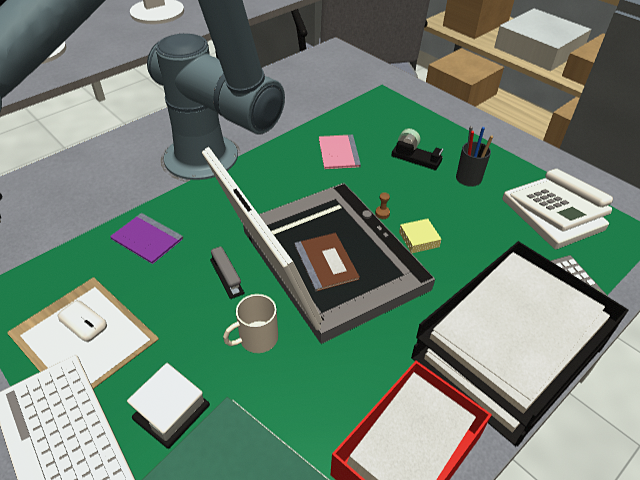

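View pics/top0.png

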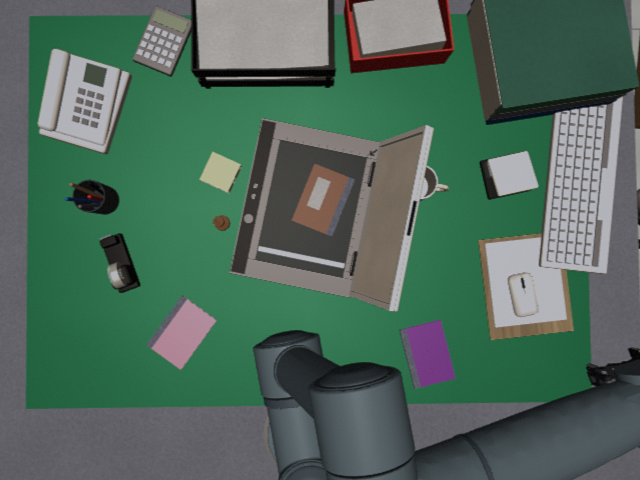

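The brown book with a grey spine is at top (324,200), scene (327,260), on the glass. Two things could be mistaken for it: the pink one at top (182,333) and the purple one at top (428,353), both lying on the desk. I choose the brown one. The control strip runs (262,121) to (232,272), the hinge is on the right, and the marked corner is near (372,150).

```bash
cat > h.py <<'E'
import numpy as np, cv2
from cell import r
def cal(n):
    c=r.get_calibration(n); f=240/np.tan(np.radians(c["vertical_fov"])/2)
    return np.array(c["R"]),np.array(c["t"]),f,c["cx"],c["cy"]
def ray(n,uv,z):
    R,t,f,cx,cy=cal(n); uv=np.atleast_2d(np.float64(uv))
    d=np.c_[(uv[:,0]-cx)/f,(uv[:,1]-cy)/f,np.ones(len(uv))]@R
    o=-R.T@t; return o+d*((z-o[2])/d[:,2])[:,None]
def proj(n,X):
    R,t,f,cx,cy=cal(n); p=np.atleast_2d(X)@R.T+t
    return p[:,:2]/p[:,2:]*f+[cx,cy]
E
python3 - <<'E'
from h import *
im=cv2.imread("pics/top0.png"); c=im[110:315,225:445]
cv2.imwrite("pics/crop1.png",cv2.resize(c,None,fx=2.9,fy=2.9,interpolation=cv2.INTER_CUBIC))
b,g,rr=[im[...,i].astype(int) for i in range(3)]
hsv=cv2.cvtColor(im,cv2.COLOR_BGR2HSV)
roi=np.zeros(im.shape[:2],bool); roi[110:315,225:445]=1
for nm,m in {"dark":(im.max(2)<58)&roi,"brown":(rr>b+25)&(rr>g+12)&roi,"notgreen":(~((g>rr+25)&(g>b+10)))&roi}.items():
    cs,_=cv2.findContours(m.astype(np.uint8),cv2.RETR_EXTERNAL,cv2.CHAIN_APPROX_NONE)
    for k in sorted(cs,key=cv2.contourArea)[::-1][:3]:
        print(nm,cv2.contourArea(k),cv2.boxPoints(cv2.minAreaRect(k)).round(1).tolist(),cv2.approxPolyDP(k,4,True)[:,0].tolist())
for p in [(290,135),(300,150),(320,200),(315,180),(342,205),(255,180)]: print(p,im[p[1],p[0]])
E
```

```text
dark 1513.5 [[231.39999389648438, 270.0], [262.6000061035156, 120.5], [274.6000061035156, 123.0], [243.39999389648438, 272.5]] [[265, 121], [244, 211], [254, 220], [242, 221], [232, 267], [241, 272], [274, 125]]
dark 50.5 [[407.0, 233.8000030517578], [413.6000061035156, 200.89999389648438], [415.8999938964844, 201.39999389648438], [409.29998779296875, 234.3000030517578]] [[414, 201], [408, 234]]
dark 29.5 [[349.70001220703125, 274.70001220703125], [354.29998779296875, 251.6999969482422], [356.6000061035156, 252.10000610351562], [352.0, 275.20001220703125]] [[356, 252], [351, 275]]
brown 2195.5 [[291.0, 220.0], [313.8999938964844, 162.8000030517578], [348.20001220703125, 176.5], [325.29998779296875, 233.6999969482422]] [[314, 164], [292, 220], [325, 233], [348, 177]]
brown 28.0 [[225.0, 217.0], [228.0, 217.0], [228.0, 228.0], [225.0, 228.0]] [[225, 217], [226, 228]]
brown 0.0 [[411.0, 147.0], [411.0, 147.0], [411.0, 147.0], [411.0, 147.0]] [[411, 147]]
notgreen 28187.5 [[228.10000610351562, 276.3999938964844], [267.1000061035156, 91.19999694824219], [456.3999938964844, 131.0], [417.5, 316.1000061035156]] [[262, 118], [230, 272], [353, 296], [396, 311], [418, 203], [435, 190], [444, 190], [426, 165], [433, 128], [425, 125], [377, 142]]
notgreen 329.5 [[225.0, 192.0], [225.0, 157.0], [241.0, 157.0], [241.0, 192.0]] [[225, 157], [229, 192], [241, 165]]
notgreen 37.0 [[225.0, 229.0], [225.0, 216.0], [229.0, 216.0], [229.0, 229.0]] [[225, 216], [225, 229]]
(290, 135) [127 130 137]
(300, 150) [62 64 64]
(320, 200) [161 162 166]
(315, 180) [ 78  94 130]
(342, 205) [103  93  92]
(255, 180) [51 52 57]
```

View pics/crop1.png

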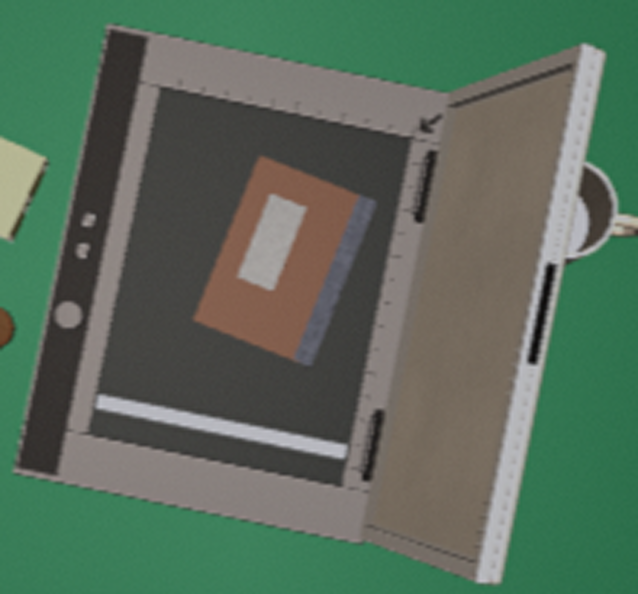

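Crop: the glass corners are at about (158,88), (412,137) with the arrow, (345,487) and (90,432). The book's corners are (260,156), (376,199), (310,366), (194,320), spine towards the hinge. The start button is at (68,315).

```bash
cat >> h.py <<'E'
def fit2(P,Q): # Q = R P + t
    P,Q=np.array(P)[:,:2],np.array(Q)[:,:2]; p,q=P.mean(0),Q.mean(0)
    U,_,V=np.linalg.svd((P-p).T@(Q-q)); R=V.T@np.diag([1,np.linalg.det(V.T@U.T)])@U.T
    return R,q-R@p
E
python3 - <<'E'
from h import *
u=lambda L:np.array(L)/2.9+[225-.33,110-.33]
G=ray("top",u([(158,88),(412,137),(345,487),(90,432)]),41)
S=[(148.5,98),(148.5,-118),(-148.5,-118),(-148.5,98)]
st=ray("top",u([(68,315)]),53)
strip=ray("top",np.array([(262.6,120.5),(231.4,270)]),45)
W=np.vstack([G,st,strip]); M=S+[(-55,132.5),(192.5,152),(-192.5,152)]
R,t=fit2(M,W); print("yaw",np.arctan2(R[1,0],R[0,0]),"t",t); print("res",(np.array(M)@R.T+t-W[:,:2]).round(1).tolist())
B=ray("top",u([(260,156),(376,199),(310,366),(194,320)]),50)
Bs=(B[:,:2]-t)@R; print("book in scanner",Bs.round(1).tolist(),"mean",Bs.mean(0))
R2,t2=fit2([(74,52.5),(74,-52.5),(-74,-52.5),(-74,52.5)],Bs); print("book yaw in sc",np.arctan2(R2[1,0],R2[0,0]),t2)
np.savez("sc.npz",R=R,t=t)
# lid edge: scene/top lid free edge corners
E=ray("top",u([(600,52),(495,583)]),290); print("lid edge z290 sc",((E[:,:2]-t)@R).round(0).tolist())
for nm,p in {"corner":(148.5,-118),"start":(-55,132.5),"hinge":(0,-137),"bookgoal":(74.5,-65.5)}.items(): print(nm,(R@p+t).round(1))
s=r.get_state();from scipy.spatial.transform import Rotation as Ro
q=s["eef_rot"];print(Ro.from_quat([q[1],q[2],q[3],q[0]]).as_matrix().round(2))
E
```

```text
yaw -0.20798161376632804 t [555.10111257   1.48903061]
res [[0.7, -2.5], [-0.8, -0.9], [1.6, 0.5], [-1.8, -0.2], [-0.2, -2.1], [7.7, 1.6], [-7.1, 3.6]]
book in scanner [[106.5, 4.9], [90.3, -96.9], [-57.1, -70.2], [-38.6, 31.7]] mean [ 25.27646988 -32.62131478]
book yaw in sc -0.17709742337684437 [ 25.27646988 -32.62131478]
lid edge z290 sc [[181.0, -214.0], [-186.0, -212.0]]
corner [ 676.  -144.6]
start [528.6 142.5]
hinge [ 526.8 -132.6]
bookgoal [614.5 -78. ]
[[-0.94 -0.    0.34]
 [-0.34  0.   -0.94]
 [-0.   -1.   -0.  ]]
```

Call:
carry_out --steps '[0,0,0.16,0.4,0,0,0.16,0.4,0,0,0.16,0.4,0,0,0.16,0.4,0.247,0.585,0.16,1.017,0.247,0.585,0.16,1.017,0.247,0.585,0.16,1.017,0.247,0.585,0.16,1.017,0.247,0.585,0.16,1.017,0.247,0.585,0.16,1.017,0.247,0.585,0.16,1.017,0.247,0.585,0.16,1.017,0.247,0.585,0.16,1.017,0.247,0.585,0.16,1.017,0.247,0.585,0.16,1.017,0.247,0.585,0.16,1.017,0.247,0.585,0.16,1.017,0.247,0.585,0.16,1.017,0.247,0.585,0.16,1.017,0.247,0.585,0.16,1.017]' --grip 0

```text
time_s: 1.77
eef_pos: [468.0, -21.8, 390.9]
eef_rot: [0.447, -0.447, 0.548, -0.547]
force: [0.1, 0.3, -0.1]
gripper_width: -0.002
```

Run:
```python
from h import *
u=lambda L:np.array(L)/2.9+[225-.33,110-.33]
W=np.vstack([ray("top",u([(158,88),(412,137),(345,487),(90,432)]),41),ray("top",u([(68,315)]),53)]);M=[(148.5,98),(148.5,-118),(-148.5,-118),(-148.5,98),(-55,132.5)]
R,t=fit2(M,W); print(np.arctan2(R[1,0],R[0,0]),t,(np.array(M)@R.T+t-W[:,:2]).round(1).tolist())
np.savez("sc.npz",R=R,t=t)
for p in [(-80,-45),(-68,-45),(0,-45),(74,10),(74,-13),(0,-240),(-55,132.5)]: print(p,(R@p+t).round(1))
s=r.get_state(); print(s["time_s"],s["eef_pos"],s["qpos"].round(2))
```

```text
-0.2057851653357369 [555.26298156   2.54051037] [[0.7, -1.1], [-0.3, 0.4], [1.9, 1.2], [-2.0, 0.6], [-0.4, -1.1]]
(-80, -45) [467.8 -25.2]
(-68, -45) [479.5 -27.6]
(0, -45) [546.1 -41.5]
(74, 10) [629.7  -2.8]
(74, -13) [625.  -25.3]
(0, -240) [ 506.2 -232.4]
(-55, 132.5) [528.5 143.5]
1.7667 [468.02924278 -21.84861561 390.9015703 ] [-0.29 -0.28  1.79  0.    1.63 -0.09]
```

Run:
```python
from h import *
a=r.camera("scene"); b=r.camera("top")
cv2.imwrite("pics/s1.png",np.hstack([cv2.resize(a,(400,300)),cv2.resize(b,(400,300))]))
```

```text
(no output)
```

View pics/s1.png

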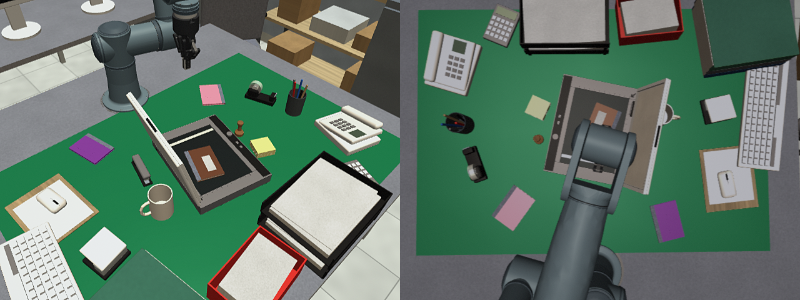

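Call:
carry_out --steps '[0,0,-0.32,0,0,0,-0.32,0,0,0,-0.32,0,0,0,-0.32,0,0,0,-0.32,0,0,0,-0.32,0,0,0,-0.32,0,0,0,-0.32,0,0,0,-0.335,0,0,0,-0.347,0,0,0,-0.347,0,0,0,-0.347,0]'

```text
time_s: 2.87
eef_pos: [466.8, -27.9, 43.8]
eef_rot: [0.444, -0.445, 0.55, -0.549]
force: [-0.5, 0.5, -0.1]
gripper_width: -0.001
```

Call:
carry_out --steps '[0.004,-0.0008,0,0,0.008,-0.0016,0,0,0.012,-0.0025,0,0,0.016,-0.0033,0,0,0.02,-0.0041,0,0,0.024,-0.005,0,0,0.028,-0.0058,0,0,0.032,-0.0066,0,0,0.035,-0.0072,0,0,0.038,-0.0078,0,0,0.041,-0.0085,0,0,0.044,-0.0091,0,0,0.047,-0.0097,0,0,0.05,-0.0103,0,0,0.053,-0.011,0,0]'

```text
time_s: 4.12
eef_pos: [520.6, -37.6, 44.3]
eef_rot: [0.445, -0.445, 0.549, -0.549]
force: [-1.8, -0.4, 0.6]
gripper_width: -0.003
```

Run:
```python
from h import *
s=r.get_state(); z=np.load("sc.npz"); print(s["eef_pos"], (s["eef_pos"][:2]-z["t"])@z["R"], s["force"])
im=r.camera("scene"); cv2.imwrite("pics/s2.png",cv2.resize(im[150:350,230:450],None,fx=2.7,fy=2.7,interpolation=cv2.INTER_CUBIC))
```

```text
[520.5774601  -37.58300534  44.26419674] [-25.75501484 -46.36443812] [-1.83979577 -0.36913656  0.63559315]
```

View pics/s2.png

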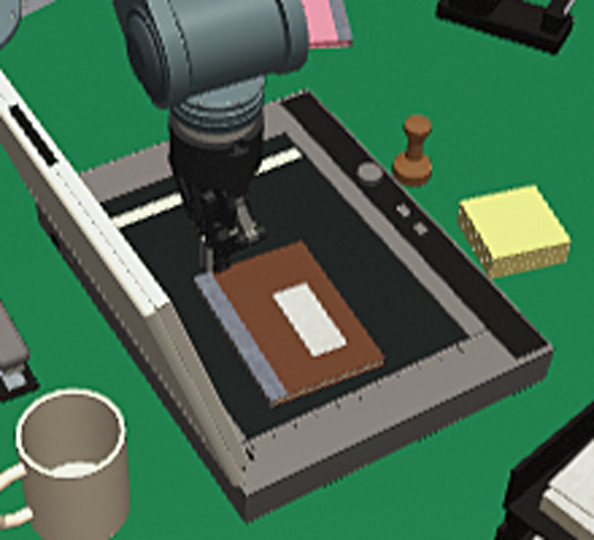

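The book is now nearly square to the scanner, about 12 mm short of the far edge, with its spine towards the hinge.

Call:
carry_out --steps '[0.0025,-0.0005,0,0,0.005,-0.001,0,0,0.007,-0.0014,0,0,0.009,-0.0018,0,0,0.0105,-0.0022,0,0,0.0115,-0.0024,0,0,0.0125,-0.0026,0,0,0.0125,-0.0026,0,0]'

```text
time_s: 4.83
eef_pos: [533.0, -40.2, 44.3]
eef_rot: [-0.445, 0.445, -0.549, 0.549]
force: [0.1, 0.5, 0.4]
gripper_width: 0.0
```

Call:
carry_out --steps '[0.001,-0.0002,0,0,0.002,-0.0004,0,0,0.003,-0.0006,0,0,0.004,-0.0008,0,0,0.005,-0.001,0,0,0.006,-0.0012,0,0]'

```text
time_s: 5.33
eef_pos: [538.6, -41.4, 44.2]
eef_rot: [0.445, -0.446, 0.549, -0.549]
force: [-3.9, -0.6, 1.4]
gripper_width: -0.004
```

Call:
carry_out --steps '[0.001,-0.0002,0,0,0.002,-0.0004,0,0,0.002,-0.0004,0,0]'

```text
time_s: 5.58
eef_pos: [539.6, -41.6, 43.7]
eef_rot: [0.445, -0.446, 0.55, -0.548]
force: [-5.8, -0.8, 2.7]
gripper_width: -0.0
```

Call:
carry_out --steps '[-0.015,0.003,0,0,-0.015,0.003,0.03,0,0.02,0.03,0.04,0,0.05,0.06,0.04,0,0.099,0.0835,0.04,0,0.099,0.0835,0.04,0,0.099,0.0835,0.01,0,0.099,0.0835,0,0,0.099,0.0835,0,0,0.0978,0.0776,0,0,0.0966,0.0717,0,0,0.0953,0.0659,0,0,0.0943,0.061,0,0,0.0935,0.057,0,0,0.0927,0.053,0,0,0.0919,0.049,0,0,0.0919,0.049,0,0]'

```text
time_s: 7.0
eef_pos: [632.7, 6.3, 44.4]
eef_rot: [-0.445, 0.445, -0.549, 0.55]
force: [-0.0, 0.8, -0.4]
gripper_width: -0.002
```

Run:
```python
from h import *
s=r.get_state(); z=np.load("sc.npz"); print(s["eef_pos"], (s["eef_pos"][:2]-z["t"])@z["R"], s["force"])
im=r.camera("scene"); cv2.imwrite("pics/s3.png",cv2.resize(im[150:350,230:450],None,fx=2.7,fy=2.7,interpolation=cv2.INTER_CUBIC))
```

```text
[632.69059668   6.33183335  44.42577801] [75.01925508 19.53256465] [-0.03860305  0.81148866 -0.38786056]
```

View pics/s3.png

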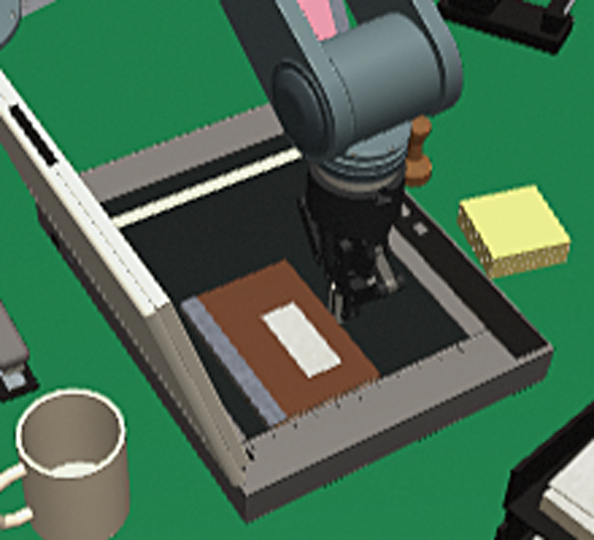

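The book is square against the far edge, and the fingertips are at its +y side. Next I push it towards the hinge.

Call:
carry_out --steps '[-0.0008,-0.0039,0,0,-0.0016,-0.0078,0,0,-0.0022,-0.0108,0,0,-0.0028,-0.0137,0,0,-0.0032,-0.0157,0,0,-0.0036,-0.0176,0,0,-0.0039,-0.019,0,0,-0.0041,-0.02,0,0,-0.0041,-0.02,0,0]'

```text
time_s: 7.8
eef_pos: [628.6, -13.0, 44.3]
eef_rot: [-0.445, 0.445, -0.549, 0.549]
force: [-0.1, 1.0, -0.1]
gripper_width: -0.002
```

Call:
carry_out --steps '[-0.0002,-0.001,0,0,-0.0004,-0.002,0,0,-0.0006,-0.003,0,0,-0.0008,-0.004,0,0,-0.001,-0.005,0,0,-0.0012,-0.006,0,0]'

```text
time_s: 8.3
eef_pos: [628.3, -14.4, 44.4]
eef_rot: [0.448, -0.442, 0.551, -0.548]
force: [5.9, 20.6, 1.1]
gripper_width: -0.001
```

Contact was stiffer than expected (21 N), so I back off, then re-seat against the far edge with a gentle push.

Call:
carry_out --steps '[0.0012,0.006,0,0,0.004,0.02,0,0,0.004,0.02,0.03,0,0.004,0.02,0.06,0,-0.03,0.02,0.06,0,-0.07,0.02,0.06,0,-0.11,0.02,0.06,0,-0.11,0.02,0.06,0]'

```text
time_s: 8.97
eef_pos: [507.5, 3.3, 99.8]
eef_rot: [0.442, -0.449, 0.552, -0.546]
force: [-1.1, 0.7, -1.9]
gripper_width: 0.001
```

Run:
```python
from h import *
s=r.get_state(); z=np.load("sc.npz"); print(s["eef_pos"], (s["eef_pos"][:2]-z["t"])@z["R"], s["force"])
im=r.camera("scene"); cv2.imwrite("pics/s4.png",cv2.resize(im[210:350,240:440],None,fx=3.9,fy=3.9,interpolation=cv2.INTER_CUBIC))
```

```text
[507.53248631   3.34761042  99.82499143] [-46.88834176  -8.96297905] [-1.12961618  0.66481934 -1.87648769]
```

View pics/s4.png

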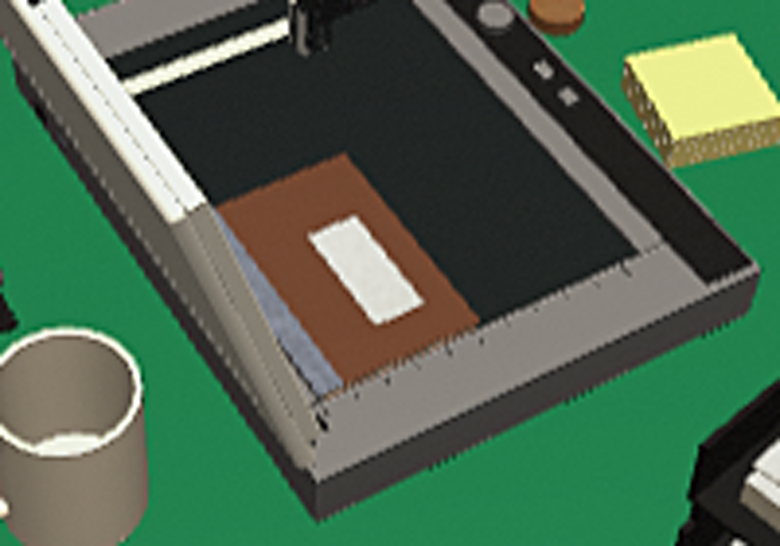

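Call:
carry_out --steps '[-0.01,-0.03,0,0,-0.005,-0.0583,0,0,0.005,-0.0583,-0.03,0,0.005,-0.0583,-0.055,0,0.005,-0.0583,-0.06,0,0.005,-0.0583,-0.06,0,0.01,-0.0593,-0.06,0,0.015,-0.0603,-0.06,0,0.019,-0.0612,-0.06,0,0.022,-0.0618,-0.06,0,0.024,-0.0622,-0.06,0,0.025,-0.0624,-0.06,0,0.026,-0.0626,-0.06,0,0.026,-0.0626,-0.06,0]'

```text
time_s: 10.18
eef_pos: [536.3, -59.2, 43.7]
eef_rot: [0.441, -0.451, 0.555, -0.543]
force: [-28.4, 4.0, 20.5]
gripper_width: 0.003
```

Call:
carry_out --steps '[-0.002,0.0004,0,0,-0.004,0.0008,0,0,-0.005,0.001,0,0,-0.005,0.001,0,0]'

```text
time_s: 10.52
eef_pos: [535.9, -59.1, 43.9]
eef_rot: [0.444, -0.447, 0.551, -0.547]
force: [-7.7, 1.7, 1.7]
gripper_width: -0.001
```

Run:
```python
from h import *
for n,b in(("scene",(210,350,240,440)),("top",(110,300,225,435))):
    im=r.camera(n)[b[0]:b[1],b[2]:b[3]]; cv2.imwrite(f"pics/{n}5.png",im)
a=cv2.resize(cv2.imread("pics/scene5.png"),(571,400),interpolation=cv2.INTER_CUBIC)
cv2.imwrite("pics/s5.png",a)
```

```text
(no output)
```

View pics/s5.png

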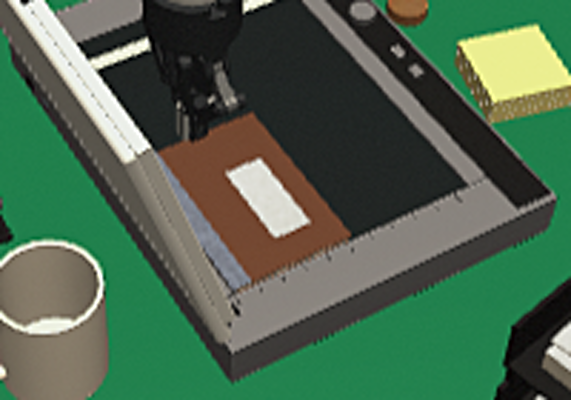

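Call:
carry_out --steps '[-0.015,0.003,0,0,-0.015,0.003,0.04,0,-0.015,0.003,0.08,0,-0.015,0.003,0.12,0,-0.015,0.003,0.16,0,-0.015,0.003,0.2,0,-0.015,0.003,0.24,0,-0.015,0.003,0.28,0,-0.015,0.003,0.32,0,-0.015,0.003,0.356,0,-0.015,0.003,0.356,0,-0.034,-0.182,0.356,0,-0.034,-0.182,0.356,0,-0.034,-0.182,0.356,0,-0.034,-0.182,0.356,0,-0.034,-0.182,0.356,0,-0.034,-0.182,0.356,0,-0.034,-0.182,0.356,0,-0.034,-0.182,0.356,0]'

```text
time_s: 12.2
eef_pos: [504.7, -241.7, 401.0]
eef_rot: [-0.446, 0.445, -0.549, 0.549]
force: [0.1, -0.2, 0.4]
gripper_width: -0.0
```

Run:
```python
from h import *
z=np.load("sc.npz")
im=r.camera("top"); cv2.imwrite("pics/top6.png",cv2.resize(im[115:315,225:445],None,fx=2.9,fy=2.9,interpolation=cv2.INTER_CUBIC))
b,g,rr=[im[...,i].astype(int) for i in range(3)]
m=(rr>b+25)&(rr>g+12); m[:,:245]=0;m[:115]=0;m[300:]=0;m[:,400:]=0
k=max(cv2.findContours(m.astype(np.uint8),0,1)[0],key=cv2.contourArea)
bx=cv2.boxPoints(cv2.minAreaRect(k)); P=(ray("top",bx,50)[:,:2]-z["t"])@z["R"]
print(cv2.contourArea(k),P.round(1).tolist())
s=r.get_state();print(s["eef_pos"],s["force"])
```

```text
2178.0 [[-0.8, -11.6], [148.2, -12.6], [147.6, -102.2], [-1.5, -100.8]]
[ 504.76554361 -241.2736157   400.99404827] [-0.25970972 -0.65136686 -0.69277497]
```

View pics/top6.png

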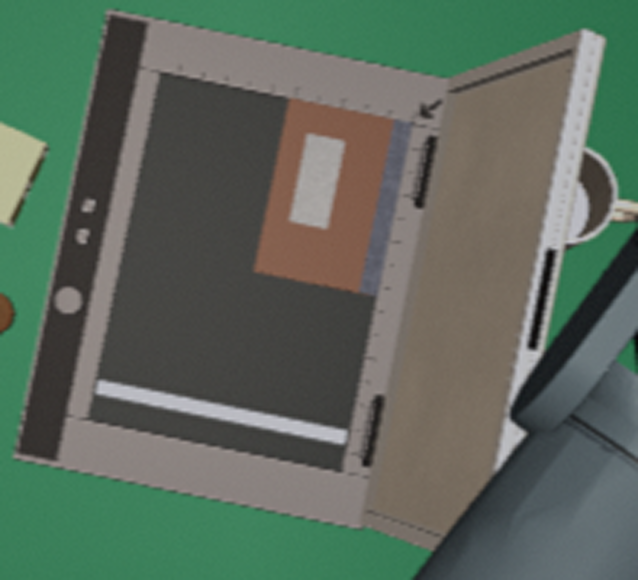

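The book lies in the arrow corner: its far edge measures x +148 and its +y edge y -12, against the ideal 148.5 and -13. It is square within the noise. Now the lid.

Run:
```python
from h import *
d=np.load("sc.npz");R,t=d["R"],d["t"]
def w(a,push=2,r_=225):
    y=-137+r_*np.cos(a)-14*np.sin(a)-11+push*np.sin(a); z=51+r_*np.sin(a)+14*np.cos(a)-push*np.cos(a)
    return np.r_[R@[0,y]+t,z]
def show(A,p0):
    L=[]
    for a in A: L+=[*((w(a)-p0)/1000).round(4),0]
    print([float(round(x,4)) for x in L]); return w(A[-1])
print("start up", w(1.57))
p=w(1.57)
for A in (np.linspace(1.57,1.0,21)[1:],np.linspace(1.0,.45,21)[1:],np.r_[np.linspace(.45,.0,21)[1:]]): p=show(A,p)
print(p)
```

```text
start up [ 522.60586241 -153.90822862  276.00948458]
[0.0013, 0.0063, 0.0002, 0.0, 0.0026, 0.0126, 0.0003, 0.0, 0.0039, 0.0189, 0.0002, 0.0, 0.0052, 0.0251, -0.0001, 0.0, 0.0066, 0.0314, -0.0006, 0.0, 0.0079, 0.0377, -0.0013, 0.0, 0.0092, 0.0439, -0.0021, 0.0, 0.0105, 0.0501, -0.0032, 0.0, 0.0117, 0.0563, -0.0044, 0.0, 0.013, 0.0624, -0.0058, 0.0, 0.0143, 0.0685, -0.0073, 0.0, 0.0156, 0.0745, -0.0091, 0.0, 0.0168, 0.0805, -0.011, 0.0, 0.0181, 0.0865, -0.0131, 0.0, 0.0193, 0.0924, -0.0153, 0.0, 0.0205, 0.0982, -0.0178, 0.0, 0.0217, 0.1039, -0.0204, 0.0, 0.0229, 0.1096, -0.0232, 0.0, 0.024, 0.1152, -0.0261, 0.0, 0.0252, 0.1207, -0.0292, 0.0]
[0.0011, 0.0052, -0.0031, 0.0, 0.0022, 0.0104, -0.0064, 0.0, 0.0032, 0.0154, -0.0099, 0.0, 0.0043, 0.0204, -0.0134, 0.0, 0.0053, 0.0252, -0.0171, 0.0, 0.0063, 0.03, -0.021, 0.0, 0.0072, 0.0347, -0.0249, 0.0, 0.0082, 0.0392, -0.029, 0.0, 0.0091, 0.0436, -0.0333, 0.0, 0.01, 0.048, -0.0376, 0.0, 0.0109, 0.0521, -0.0421, 0.0, 0.0117, 0.0562, -0.0467, 0.0, 0.0126, 0.0602, -0.0514, 0.0, 0.0134, 0.064, -0.0562, 0.0, 0.0141, 0.0677, -0.0611, 0.0, 0.0149, 0.0713, -0.0661, 0.0, 0.0156, 0.0747, -0.0712, 0.0, 0.0163, 0.078, -0.0765, 0.0, 0.0169, 0.0811, -0.0818, 0.0, 0.0176, 0.0841, -0.0871, 0.0]
[0.0005, 0.0023, -0.0045, 0.0, 0.001, 0.0046, -0.009, 0.0, 0.0014, 0.0067, -0.0136, 0.0, 0.0018, 0.0088, -0.0182, 0.0, 0.0022, 0.0107, -0.0228, 0.0, 0.0026, 0.0126, -0.0276, 0.0, 0.003, 0.0143, -0.0323, 0.0, 0.0033, 0.0159, -0.0371, 0.0, 0.0036, 0.0174, -0.0419, 0.0, 0.0039, 0.0189, -0.0468, 0.0, 0.0042, 0.0202, -0.0517, 0.0, 0.0045, 0.0214, -0.0566, 0.0, 0.0047, 0.0225, -0.0615, 0.0, 0.0049, 0.0235, -0.0665, 0.0, 0.0051, 0.0243, -0.0715, 0.0, 0.0052, 0.0251, -0.0765, 0.0, 0.0054, 0.0257, -0.0815, 0.0, 0.0055, 0.0263, -0.0866, 0.0, 0.0056, 0.0267, -0.0916, 0.0, 0.0056, 0.027, -0.0967, 0.0]
[570.99683984  77.91587574  63.        ]
```

Call:
carry_out --steps '[0,0,-0.04,0,0,0,-0.08,0,0,0,-0.115,0,0,0,-0.125,0,0,0,-0.125,0,0.001,0.005,-0.125,0,0.002,0.01,-0.125,0,0.003,0.015,-0.125,0,0.004,0.02,-0.125,0,0.005,0.025,-0.125,0,0.006,0.03,-0.125,0,0.0073,0.035,-0.125,0,0.0083,0.04,-0.125,0,0.0094,0.045,-0.125,0,0.0094,0.045,-0.125,0]'

```text
time_s: 13.5
eef_pos: [515.0, -198.3, 278.2]
eef_rot: [-0.445, 0.446, -0.547, 0.551]
force: [-0.7, -4.1, 2.7]
gripper_width: -0.001
```

Call:
carry_out --steps '[0.0011,0.0055,0,0,0.0022,0.011,0,0,0.0033,0.0165,0,0,0.0044,0.022,0,0,0.0055,0.0275,0,0,0.0066,0.033,0,0,0.0077,0.0385,0.0005,0,0.0088,0.0434,0.0007,0]'

```text
time_s: 14.17
eef_pos: [523.3, -154.6, 277.7]
eef_rot: [-0.445, 0.445, -0.548, 0.551]
force: [-0.4, -4.7, 3.0]
gripper_width: 0.001
```

Call:
carry_out --steps '[0.0013,0.0063,0.0002,0.0,0.0026,0.0126,0.0003,0.0,0.0039,0.0189,0.0002,0.0,0.0052,0.0251,-0.0001,0.0,0.0066,0.0314,-0.0006,0.0,0.0079,0.0377,-0.0013,0.0,0.0092,0.0439,-0.0021,0.0,0.0105,0.0501,-0.0032,0.0,0.0117,0.0563,-0.0044,0.0,0.013,0.0624,-0.0058,0.0,0.0143,0.0685,-0.0073,0.0,0.0156,0.0745,-0.0091,0.0,0.0168,0.0805,-0.011,0.0,0.0181,0.0865,-0.0131,0.0,0.0193,0.0924,-0.0153,0.0,0.0205,0.0982,-0.0178,0.0,0.0217,0.1039,-0.0204,0.0,0.0229,0.1096,-0.0232,0.0,0.024,0.1152,-0.0261,0.0,0.0252,0.1207,-0.0292,0.0]'

```text
time_s: 15.83
eef_pos: [547.9, -32.5, 246.4]
eef_rot: [0.445, -0.445, 0.549, -0.549]
force: [0.5, -0.7, 3.5]
gripper_width: -0.001
```

Forces are steady at about 4 N. Continuing the arc.

Call:
carry_out --steps '[0.0011,0.0052,-0.0031,0.0,0.0022,0.0104,-0.0064,0.0,0.0032,0.0154,-0.0099,0.0,0.0043,0.0204,-0.0134,0.0,0.0053,0.0252,-0.0171,0.0,0.0063,0.03,-0.021,0.0,0.0072,0.0347,-0.0249,0.0,0.0082,0.0392,-0.029,0.0,0.0091,0.0436,-0.0333,0.0,0.01,0.048,-0.0376,0.0,0.0109,0.0521,-0.0421,0.0,0.0117,0.0562,-0.0467,0.0,0.0126,0.0602,-0.0514,0.0,0.0134,0.064,-0.0562,0.0,0.0141,0.0677,-0.0611,0.0,0.0149,0.0713,-0.0661,0.0,0.0156,0.0747,-0.0712,0.0,0.0163,0.078,-0.0765,0.0,0.0169,0.0811,-0.0818,0.0,0.0176,0.0841,-0.0871,0.0]'

```text
time_s: 17.5
eef_pos: [565.4, 51.2, 159.0]
eef_rot: [0.445, -0.445, 0.549, -0.549]
force: [-0.4, 0.1, 0.6]
gripper_width: -0.0
```

Call:
carry_out --steps '[0.0005,0.0023,-0.0045,0.0,0.001,0.0046,-0.009,0.0,0.0014,0.0067,-0.0136,0.0,0.0018,0.0088,-0.0182,0.0,0.0022,0.0107,-0.0228,0.0,0.0026,0.0126,-0.0276,0.0,0.003,0.0143,-0.0323,0.0,0.0033,0.0159,-0.0371,0.0,0.0036,0.0174,-0.0419,0.0,0.0039,0.0189,-0.0468,0.0,0.0042,0.0202,-0.0517,0.0,0.0045,0.0214,-0.055,0.0,0.0047,0.0225,-0.058,0.0,0.0049,0.0235,-0.061,0.0,0.0051,0.0243,-0.064,0.0,0.0052,0.0251,-0.067,0.0,0.0054,0.0257,-0.07,0.0,0.0055,0.0263,-0.073,0.0,0.0056,0.0267,-0.076,0.0,0.0056,0.027,-0.078,0.0]'

```text
time_s: 19.17
eef_pos: [571.1, 78.0, 81.4]
eef_rot: [0.445, -0.445, 0.549, -0.549]
force: [0.0, -0.4, 0.8]
gripper_width: -0.002
```

Call:
carry_out --steps '[0,0,-0.0015,0,0,0,-0.003,0,0,0,-0.0045,0,0,0,-0.006,0,0,0,-0.0075,0,0,0,-0.009,0,0,0,-0.0105,0,0,0,-0.0115,0,0,0,-0.0125,0,0,0,-0.0135,0,0,0,-0.0145,0,0,0,-0.0155,0,0,0,-0.0165,0,0,0,-0.0165,0]'

```text
time_s: 20.33
eef_pos: [571.0, 77.8, 65.1]
eef_rot: [-0.445, 0.446, -0.549, 0.549]
force: [0.6, 0.3, 0.2]
gripper_width: -0.002
```

Run:
```python
from h import *
cv2.imwrite("pics/s7.png",r.camera("scene")[150:390,200:480])
```

```text
(no output)
```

View pics/s7.png

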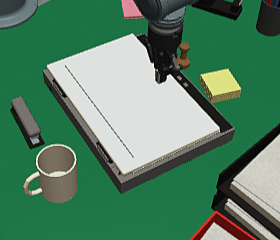

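The lid is almost shut, with the fingers on its front. Now I press it home gently.

Call:
carry_out --steps '[0,0,-0.0005,0,0,0,-0.001,0,0,0,-0.0015,0,0,0,-0.002,0,0,0,-0.0025,0,0,0,-0.0025,0]'

```text
time_s: 20.88
eef_pos: [571.1, 77.8, 65.0]
eef_rot: [0.445, -0.446, 0.549, -0.549]
force: [-8.2, -0.2, 16.6]
gripper_width: -0.0
```

Call:
carry_out --steps '[0,0,0.02,0,0,0,0.04,0,-0.02,0.034,0.04,0,-0.042,0.068,0.04,0,-0.042,0.068,0.04,0,-0.042,0.068,0.04,0,-0.042,0.068,0.015,0,-0.042,0.068,-0.004,0,-0.042,0.068,-0.004,0,-0.042,0.068,-0.004,0]'

```text
time_s: 21.72
eef_pos: [528.6, 145.1, 57.7]
eef_rot: [0.444, -0.446, 0.55, -0.549]
force: [-0.5, -0.1, -0.5]
gripper_width: 0.003
```

Run:
```python
from h import *
z=np.load("sc.npz"); s=r.get_state(); print((s["eef_pos"][:2]-z["t"])@z["R"])
cv2.imwrite("pics/s8.png",cv2.resize(r.camera("scene")[160:280,320:460],None,fx=4.2,fy=4.2,interpolation=cv2.INTER_CUBIC))
```

```text
[-55.25688221 134.04705908]
```

View pics/s8.png

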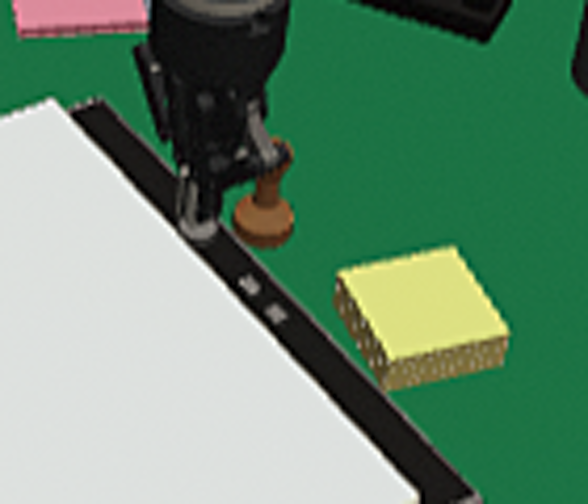

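The fingertips are right above the start button, clear of the keys and the stamp. Pressing.

Call:
carry_out --steps '[0,0,-0.002,0,0,0,-0.004,0,0,0,-0.006,0,0,0,-0.008,0,0,0,-0.0095,0,0,0,-0.0105,0,0,0,-0.0115,0,0,0,-0.0115,0,0,0,-0.0115,0]'

```text
time_s: 22.52
eef_pos: [529.8, 145.8, 48.0]
eef_rot: [-0.446, 0.445, -0.549, 0.55]
force: [0.5, -0.7, 6.0]
gripper_width: -0.001
```

Call:
carry_out --steps '[0,0,0,0,0,0,0.006,0,0,0,0.012,0,0,0,0.05,0,0,0,0.09,0,0,0,0.13,0,0,0,0.17,0,0,0,0.21,0,-0.08,0.04,0.25,0,-0.1,0.06,0.25,0,-0.1,0.06,0.25,0,-0.1,0.06,0.25,0]'

```text
time_s: 23.52
eef_pos: [425.6, 208.7, 300.0]
eef_rot: [0.448, -0.445, 0.548, -0.548]
force: [0.5, 0.6, 0.6]
gripper_width: 0.001
```

Run:
```python
from h import *
cv2.imwrite("pics/s9.png",r.camera("scene"))
```

```text
(no output)
```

View pics/s9.png

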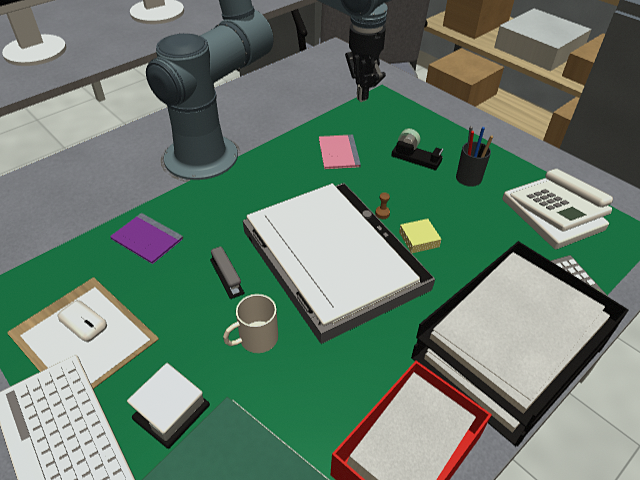

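The lid is shut, the button at (367,213) is clear, and the mug, stapler, stamp and notes are where they were in the first picture. Handing in.

```bash
python3 -c "
from cell import r
print(r.job_done())"
```

```text
the job is handed in; nothing more can be done
None
```

The job is done and handed in at about 23.5 s of the 67 s allowed; no verdict was reported.

- **Book:** I slid it with the shut fingertips against the far edge, then the hinge edge, then the far edge again. The last top view put its far edge at x +148 mm and its +y edge at y -12 mm, against the ideal 148.5 and -13. That is square and snug within about 1 mm, which is the measurement noise.
- **Lid:** I pushed it round at about 4 N, slowly at the end. The final press read 17 N with the lid top at 65.0 mm, which is fully shut.
- **Start button:** I pressed it to 48.0 mm (5 mm of travel) at 6 N, then lifted off. The fingers were clear of both square keys throughout.
- **Other things on the desk:** the last picture shows them where they started.

**Off plan:** two of the book pushes peaked at about 21 N and 28 N before I backed off, above the 12 N suggested for squaring the book. These were fingertip forces. The views afterwards showed no harm. The book was not seen again once the lid was shut, so its position rests on the last view before closing.

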